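# Show the circus seal's crank axle to the inspection camera

## Robot

A 7-joint arm with a two-finger parallel gripper is mounted at the origin on the work surface. World frame = base frame: x ahead of the robot, y to its left, z up, the work surface at z = 0. Lengths are in m, angles in rad, forces in N, time in s.
With the tool pointing down it reaches from about 0.425 to 0.925 m from the base axis. Payload 6.8 kg.
Tool frame: the origin (TCP) lies midway between the tips of the shut fingers; the grasp point (between the pads) lies 19 mm behind it; x points along the fingers, z is the direction in which the jaws open and shut, and the axes are right-handed (so a half turn about x gives the same grasp; the last joint's range is limited). The gripper opens to 85 mm and grips with 20 to 120 N. Pads are 22 mm wide; open, the fingers measure 114 mm over their backs; the gripper's body (76 mm by 85 mm) begins 54 mm behind the grasp point. The pads swing forward as they close: fully open they stand 13 mm farther back than shut.
Start: joints at [-1.242, 0.477, 0.022, 1.555, -0.011, 1.109, -0.083], TCP at [0.286, 0.612, 0.231] pointing down, gripper open.
Joint ranges: [-2.96, 2.96], [-0.34, 2.1], [-1.41, 1.46], [0.24, 2.44], [-1.37, 4.51], [0.17, 1.92], [-2.96, 2.96]. Speed limits (rad/s): [2.39, 2.39, 3.14, 3.14, 3.14, 3.14, 3.14].

## Interface

Orientations are given as a unit quaternion [w, x, y, z].
In Python, from station import bot gives the robot as it stands. The module is installed in compiled form; this text tells all that it offers.
- The arm moves only by the shell command python3 -m jog 'ROWS' [FORCE]. ROWS is text: rows parted by semicolons, each of 7 numbers parted by spaces: the shift along the tool's x, y, z in mm, then the turn, a rotation vector about the tool's x, y, z in units of 6 degrees (1.0 is 6 degrees), then the finger opening in mm, from 0 to 85.4. A call has 1 to 5 rows; each row shifts and turns the commanded pose from where the row before left it, along the tool's axes as they then stand; what a row does not reach is not made up. A row lasts 1/10 s, in which the tool goes at most 50 mm and 8.59 degrees, less where a joint would pass 70% of its speed; a pose out of reach is approached as far as the arm can. A call with a gripper value outside its range is refused whole. The fingers move at their own pace and stop on an object; FORCE is the grip in N (left out, the last holds). Time passes only in rows, so rows that do not move let the fingers close. It gives the time, the measured TCP pose, the force and the opening at its end, in the units of the state.
- bot.get_obs(): the state, without advancing time (a new reading comes with each control period).
- bot.read_camera(name): name is "side" or "top"; returns (picture, depth): 384x512x3 uint8, red, green, blue; 384x512 float32, m along the optical axis (not along the pixel's ray), 0 where there is no reading.
- bot.calibration(name): a dict with "fx", "fy", "cx", "cy" (pixels), "T" (4x4, takes a point from camera to world coordinates). Camera axes: x right, y up, looking along -z (the intrinsics and any distortion apply to the point x, -y, -z); pixel columns grow to the right and rows downward; lengths in m; the calibration is good to about 2 mm. A picture is of the moment at which its call begins. calibration takes no time and is no camera call.
- bot.hand_in(): hands the job in, once; it reports no verdict.
The state is a dict: "t": time; "q": joint angles; "joint_vel": joint speeds; "joint_torque": joint torques, N m; "eef_pos": TCP position; "tool_rot": TCP orientation; "contact_force": force on the tool from outside, world axes, zero at the start; "torque": the same for the moment, N m; "gripper_width": opening from 0.0 (shut) to 1.0 (fully open).
Only numpy, scipy, OpenCV 4.12 (cv2) and the standard library are available. Lean on these libraries where they do the work, as an engineer would, in place of code of your own. Each camera call takes 0.05 s, during which the arm holds its last target.

## Task

The tin seal's wagon lies wheels up on the bench. Lift its rear axle (the one with the larger wheels) up out of its open slots, holding it by the tube between the wheels, and show it to the inspection camera: the outer face of the wheel with the crank pin centred in front of the lens, 100 mm away from it and square to the way the camera looks, with the hand clear of that face. Finish holding it there, still, in the air; leave the wagon and the other things on the bench where they are and do not bump the camera.

Things in the scene. Friction and masses are not known exactly. Their poses are not given: they have to be found in the camera images.
- wagon: Bare tinplate chassis of the toy, 0.4 kg, lying loose on its deck, wheels up. Origin: on the bench below the middle of the rear axle; x along the wagon to its front (deck x -40 to 150 mm, 64 mm wide), y across, z up. Side walls 20 mm high. A brass motor case 18 mm high is on the deck at x 30 to 95 mm; nothing else stands between the side walls except the front axle.
- rear_slots (a point): Middle of the line between the two open slots that the rear axle lies in, 47 mm above the bench (the slot floors); axes as the wagon's. Slots at y = +-30.5 mm, 8 mm wide in x, open upwards with flared mouths, in lugs 3 mm thick, 30 mm wide in x and up to 63 mm above the bench; 58 mm clear between the lugs.
- front_axle (a point): Middle of the front axle, 112 mm ahead of the rear one and 57 mm above the bench, fast in closed lugs (65 mm high): part of the wagon, not to be taken. Its two plain wheels are 36 mm across, smaller than the rear ones; axes as the wagon's.
- axle: Rear axle to be shown: one loose rigid piece, 0.06 to 0.13 kg, balanced about its middle. Origin: middle of the axle, 50 mm above the bench at the start; y along the axle to the crank wheel (level at the start, along the wagon's y). In the middle a brass tube 12 mm across, y -22 to 22 mm, to grip; a 6 mm rod through it; two wheels 50 mm across, 6 mm thick, 69 mm clear between them.
- crank_face (a point): Centre of the outer face of the crank wheel (+y end), 40.5 mm from the axle's middle; axes as the axle's, so y points straight out of the face. A steel crank pin 6 mm across sticks 10 mm out of this face, 16 mm off its centre.
- plain_face (a point): Centre of the outer face of the other wheel, the one without a crank pin, 40.5 mm from the axle's middle on the other side; axes as the axle's.
- lens (a point): Centre of the front of the inspection camera's lens, in a black light ring 52 mm across on a grey body 40 mm across, 70 mm long. The camera looks along this frame's -x: a point 100 mm in front of the lens has x = -100 mm, y = z = 0 here; z is its up side. It looks across the bench towards the robot's right and 10 to 30 degrees down, 200 to 290 mm above the bench.
- stand: The camera's fixed stand: base plate 130 x 110 x 14 mm and a post 18 mm across, 360 mm tall. Origin: on the bench at the post's foot; the camera looks to its -x side. The camera's carriage is locked on the post; the tilt pivot is 38 mm in front of the post's axis, the lens front 70 mm in front of the pivot.
- cam_height (a joint): How far the carriage is raised on the post, m: the tilt pivot is 240 mm above the bench at 0, and as much higher as this value. Stiff, not to be moved.
- cam_tilt (a joint): Tilt of the camera, rad: 0 looks level, positive looks downwards. Stiff, not to be moved.
- seal: Grey tin circus seal on a 90 x 70 mm foot plate, a 40 mm ball on its nose, 160 mm high, taken off the wagon. Origin: centre of its underside. Loose, leave alone.
- jar: Glass jar of marbles with a steel lid, 68 mm across, 99 mm high. Origin: centre of its underside. Loose, leave alone.
- gauge: Steel feeler gauge, leaves fanned out, about 105 mm long and 13 mm high. Origin: on the bench under the leaves' pivot; x along the case. Loose, leave alone.
- bit: Copper soldering bit on a steel shank with a wooden handle, 245 mm long, 26 mm high, lying along its x, handle to -x. Origin: on the bench under the shank. Loose, leave alone.
Not all that is in view belongs to the job. Leave any orange look-alike of the wagon alone.

How it is judged:
By the outcome, as a careful person would: the job done as asked, in the order asked, and still so for the second after the job is handed in, while the arm keeps its last pose, push and grip.
It also fails if it takes over 32 s, if anything falls off the work surface, if the arm or the gripper's body presses on something with over 40 N, if the wrist force passes 120 N, or if a joint passes its speed limit or range.

## Working session

There is one attempt and no reset: what is moved stays moved. The work goes in short steps, Python scripts to look and compute and a shell command to move; the robot and the scene stay as the last step left them, time stands still between calls to the robot, and variables do not carry over. Pictures are saved under pics/ and viewed, and the job is handed in when it is done.

```bash
mkdir -p pics; cat > h.py <<'E'
import numpy as np, cv2
from station import bot
from scipy.spatial.transform import Rotation as R
def cam(name):
    p,d=bot.read_camera(name); return p,d
def pts(name,d):
    c=bot.calibration(name); 
    v,u=np.mgrid[0:d.shape[0],0:d.shape[1]]
    X=(u-c["cx"])/c["fx"]*d; Y=-(v-c["cy"])/c["fy"]*d
    P=np.stack([X,Y,-d,np.ones_like(d)],-1)@np.array(c["T"]).T
    return P[...,:3]
def ray(name,u,v):
    c=bot.calibration(name);T=np.array(c["T"])
    r=T[:3,:3]@np.array([(u-c["cx"])/c["fx"],-(v-c["cy"])/c["fy"],-1]); return T[:3,3],r
def onz(name,u,v,z):
    o,r=ray(name,u,v); return o+r*(z-o[2])/r[2]
def proj(name,P):
    c=bot.calibration(name);T=np.array(c["T"])
    q=np.linalg.inv(T)@np.append(P,1); return np.array([c["cx"]+c["fx"]*q[0]/-q[2], c["cy"]+c["fy"]*q[1]/q[2]])
def save(n,img): cv2.imwrite("pics/"+n+".png",img[...,::-1])
E
python3 - <<'E'
from h import *
for n in("side","top"):
    p,d=cam(n); save(n+"0",p); np.savez(""+n+"0.npz",p=p,d=d)
    c=bot.calibration(n); print({k:np.round(v,3).tolist() for k,v in c.items()})
s=bot.get_obs(); print({k:np.round(v,3).tolist() for k,v in s.items()})
E
```

```text
{'fx': 436.433, 'fy': 436.433, 'cx': 252.9, 'cy': 200.919, 'T': [[0.786, 0.302, -0.539, -0.07], [-0.618, 0.412, -0.67, -0.838], [0.02, 0.86, 0.511, 0.78], [0.0, 0.0, 0.0, 1.0]]}
{'fx': 484.329, 'fy': 484.329, 'cx': 259.373, 'cy': 191.828, 'T': [[-0.014, 0.982, -0.187, 0.337], [-1.0, -0.016, -0.011, -0.001], [-0.014, 0.187, 0.982, 1.528], [0.0, 0.0, 0.0, 1.0]]}
{'t': 0.1, 'q': [-1.242, 0.478, 0.022, 1.556, -0.012, 1.109, -0.083], 'joint_vel': [-0.001, -0.001, 0.001, -0.002, 0.002, 0.001, -0.0], 'joint_torque': [0.005, -59.776, 1.614, -28.196, 0.013, 0.005, 0.0], 'eef_pos': [0.285, 0.611, 0.23], 'tool_rot': [0.596, -0.38, 0.597, 0.379], 'contact_force': [-0.557, 0.068, 0.525], 'torque': [0.037, -0.002, -0.017], 'gripper_width': 0.999}
```

View pics/side0.png

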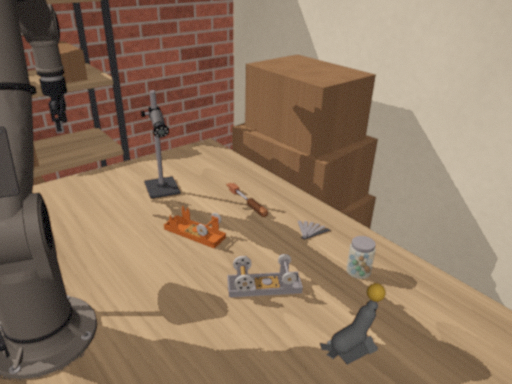

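View pics/top0.png

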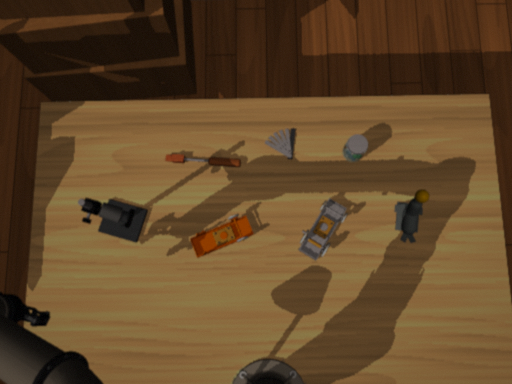

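```bash
python3 - <<'E'
from h import *
s=np.load("side0.npz")["p"];t=np.load("top0.npz")["p"]
a=cv2.resize(s[235:315,210:320],None,fx=7,fy=7,interpolation=cv2.INTER_CUBIC);save("c1",a)
b=cv2.resize(t[185:275,280:370],None,fx=6,fy=6,interpolation=cv2.INTER_CUBIC);save("c2",np.clip(b*1.6,0,255).astype(np.uint8))
a=cv2.resize(s[85:205,120:210],None,fx=5,fy=5,interpolation=cv2.INTER_CUBIC)
b=cv2.resize(t[180:260,70:160],None,fx=5,fy=5,interpolation=cv2.INTER_CUBIC)
b=np.clip(b*1.6,0,255).astype(np.uint8)
save("c3",np.hstack([a[:580,:390],np.vstack([b[:, :400],np.zeros((180,400,3),np.uint8)])]) )
E
```

```text
(no output)
```

View pics/c1.png

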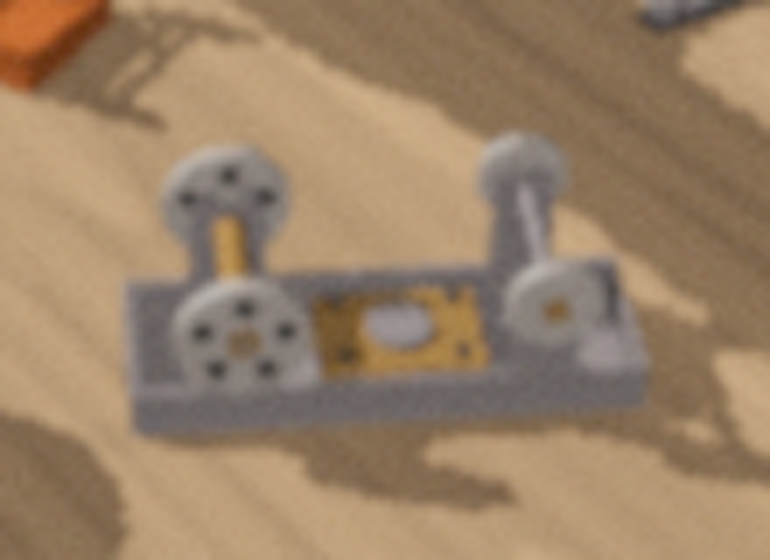

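View pics/c2.png

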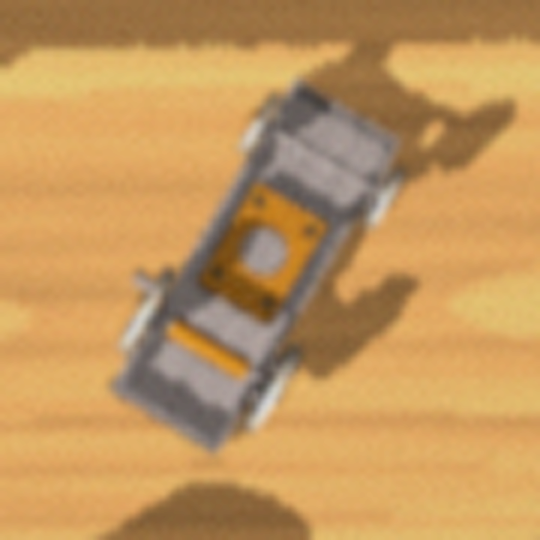

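View pics/c3.png

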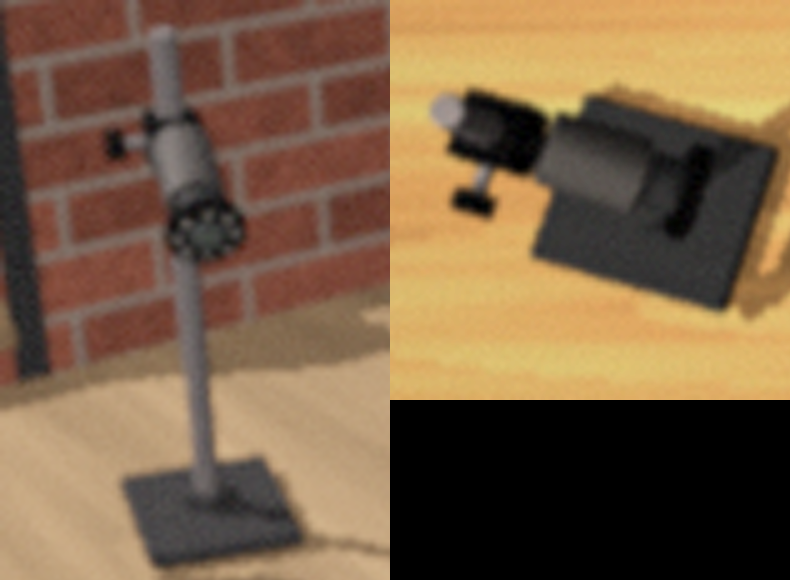

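```bash
python3 - <<'E'
from h import *
T=np.load("top0.npz");S=np.load("side0.npz")
def brass(p):
    h=cv2.cvtColor(p,cv2.COLOR_RGB2HSV).astype(int); return h
# tube in top
for n,D,box in(("top",T,(235,255,300,330)),("side",S,(258,282,236,250))):
    p,d=D["p"],D["d"]; P=pts(n,d); r0,r1,c0,c1=box
    h=brass(p)[r0:r1,c0:c1]; m=(h[...,1]>150)&(h[...,0]<28)
    sub=P[r0:r1,c0:c1]
    print(n); 
    for r in range(r1-r0): print(r+r0,''.join('#' if x else '.' for x in m[r]), ' '.join('%3d'%(1000*z) for z in sub[r,:,2]))
E
```

```text
top
235 ...................########...  -5  -5   4  54  70  74  -5  56   1   6   5   2   0   9   4   4   3   9   3  19  12  16   8  16  21  21  22   1  10  12
236 .....................#####....   7  -1  56  79  71  74  48  49   0  -1   7   3   0   6  -1  -1   3   4   5   4  12  18  14  14  14  15   5   0   2  16
237 .......................##.....   1   4  48  70  68  45  56  55   2   4   1   7   1   2   6   2   6   1   3   2  -1   1  10  17  17  15  -2   9  16  15
238 ..............................   0   1  68  70  -3  56  47  53  51  50  56  55  -2  10   0   2   2   2   5   0   5   8   5   6  13   3   4   7  21  -1
239 .........##...................  -4  64  74  68  26  67   8   2  50  60  56  49  54   2   2   8  10   0  11   5   1  -1   7   3   0   2   5  24  16   3
240 ........#####.................   0  68  66   1  66   9   0   1  56  56  60  54  54  55  58   3  -5   3   6   2   2   1   5   1   0  -4  -4  22   2   0
241 .........######...............  58  60  66  46  57   0   5   0   5  51  51  53  57  56  52  52  46   7   0   0   0   7  -2   6   4   9  18   6   4   2
242 .......
[... 3109 characters left out ...]
8  55  28  26  29  -1   2
273 ..............  24  27  25  23  23  55  57  58  57  53  22  24  21  18
274 ..............  23  21  19  20  23  53  54  58  73  74  20  20  20  20
275 ..............  20  16  18  19  73  73  74  76  76  76  75  74  72  73
276 ..............  14  15  70  70  74  74  73  73  73  73  73  73  74  72
277 ..............  12  68  68  71  72  71  71  72  68  70  69  68  68  68
278 ..............  65  68  66  68  68  67  65  65  68  66  65  63  67  64
279 ..............  64  64  63  64  66  64  64  64  67  65  61  64  60  62
280 ..............  61  61  63  62  61  61  62  62  60  61  59  59  61  56
281 ..............  58  58  57  59  57  59  56  59  57  58  55  57  55  58
```

```bash
python3 - <<'E'
from h import *
T=np.load("top0.npz");S=np.load("side0.npz")
Pt=pts("top",T["d"]);Ps=pts("side",S["d"])
# tube from both views
def axfit(Q):
    c=Q.mean(0);u=np.linalg.svd(Q-c)[2][0];return c,u*np.sign(u[1])
sub=Pt[236:250,306:324].reshape(-1,3); 
q=sub[(sub[:,2]>45)&(sub[:,2]<62)] if 0 else sub[(sub[:,2]>.045)&(sub[:,2]<.062)]
# trim to connected tube: 
c,u=axfit(q[:,:]); 
for k in range(5):
    r=(q-c)-np.outer((q-c)@u,u); q=q[np.linalg.norm(r[:,:2],axis=1)<.009]; c,u=axfit(q)
print("tube top: n",len(q),c.round(4),u.round(3),"yaw",np.degrees(np.arctan2(-u[0],u[1])))
s=(q-c)@u; print(s.min(),s.max())
# wheel clusters from top
w=Pt[225:265,295:335].reshape(-1,3); w=w[(w[:,2]>.035)&(w[:,2]<.085)]
yax=np.array([u[0],u[1],0]);yax/=np.linalg.norm(yax);xax=np.array([yax[1],-yax[0],0])
a=(w-c)@yax; b=(w-c)@xax
print(np.histogram(a,bins=np.arange(-.06,.062,.005)))
for sg in(1,-1):
    m=(sg*a>.028)&(abs(a)<.05)&(w[:,2]>.05); 
    print(sg,m.sum(),w[m].mean(0).round(4),np.percentile(a[m],[5,50,95]).round(4),np.percentile(b[m],[2,50,98]).round(4),w[m][:,2].max())
# side: plain wheel face
p=Ps[272:292,233:258].reshape(-1,3)
a=(p-c)@yax;b=(p-c)@xax
m=(a<-.03)&(a>-.055)&(p[:,2]>.03)&(abs(b)<.04)
print("side plain",m.sum(),p[m].mean(0).round(4),np.percentile(a[m],[2,10,50,90]).round(4),np.percentile(b[m],[2,50,98]).round(4),np.percentile(p[m,2],[2,98]).round(3))
p=Ps[252:285,225:262].reshape(-1,3)
a=(p-c)@yax;b=(p-c)@xax
m=(a>.02)&(a<.055)&(p[:,2]>.03)&(abs(b)<.04)
print("side crank",m.sum(),p[m].mean(0).round(4),np.percentile(a[m],[2,10,50,90]).round(4),np.percentile(b[m],[2,50,98]).round(4),np.percentile(p[m,2],[2,98]).round(3))
m=(abs(a)<.03)&(p[:,2]>.045)&(abs(b)<.015)
print("side tube",m.sum(),p[m].mean(0).round(4),axfit(p[m]))
# camera: print point data
P=Ps[85:205,120:210].reshape(-1,3); m=(P[:,2]>.15)&(P[:,2]<.5)&(P[:,0]>0.2)&(P[:,0]<.8)&(P[:,1]<.7)
print(P[m].mean(0),m.sum(),P[m].min(0),P[m].max(0))
P=Pt[190:245,75:150].reshape(-1,3); m=(P[:,2]>.15)
print(P[m].mean(0),m.sum(),P[m].min(0),P[m].max(0))
E
```

```text
tube top: n 71 [ 0.4588 -0.1497  0.0538] [0.547 0.837 0.017] yaw -33.17315272116231
-0.032737598857714975 0.03151823428651616
(array([ 0,  0,  0,  5, 28, 23,  8,  5,  6,  7,  7,  6,  6,  7,  6,  7,  4,
        7, 12, 28,  9,  4,  1,  0]), array([-6.00000000e-02, -5.50000000e-02, -5.00000000e-02, -4.50000000e-02,
       -4.00000000e-02, -3.50000000e-02, -3.00000000e-02, -2.50000000e-02,
       -2.00000000e-02, -1.50000000e-02, -1.00000000e-02, -5.00000000e-03,
       -2.77555756e-17,  5.00000000e-03,  1.00000000e-02,  1.50000000e-02,
        2.00000000e-02,  2.50000000e-02,  3.00000000e-02,  3.50000000e-02,
        4.00000000e-02,  4.50000000e-02,  5.00000000e-02,  5.50000000e-02,
        6.00000000e-02]))
1 51 [ 0.4797 -0.1184  0.0659] [0.03   0.0377 0.0467] [-0.0218  0.0009  0.0216] 0.08302201381167551
-1 47 [ 0.438  -0.1795  0.0662] [-0.0407 -0.0365 -0.0303] [-0.0222 -0.0006  0.0202] 0.08021871888630505
side plain 253 [ 0.435  -0.1825  0.0542] [-0.0441 -0.0427 -0.0405 -0.0379] [-0.024  -0.0019  0.0206] [0.032 0.075]
side crank 221 [ 0.4737 -0.1203  0.056 ] [0.0265 0.028  0.0332 0.0369] [-0.0254 -0.0043  0.0192] [0.033 0.075]
side tube 70 [ 0.4651 -0.1365  0.0559] (array([ 0.46514654, -0.13648218,  0.0558792 ]), array([ 0.62250318,  0.78195968, -0.03207564]))
[0.52203322 0.40701727 0.2769811 ] 625 [0.48689806 0.34304596 0.15092605] [0.55974318 0.47621967 0.36286879]
[0.52300678 0.40112602 0.32382774] 872 [ 0.33683567 -0.00108884  0.24596142] [0.56398462 0.4717565  1.52825523]
```

```bash
cat > camfit.py <<'E'
from h import *
from scipy.optimize import least_squares
T=np.load("top0.npz");S=np.load("side0.npz")
Pt=pts("top",T["d"]);Ps=pts("side",S["d"])
ht=cv2.cvtColor(T["p"],cv2.COLOR_RGB2HSV).astype(int)
A=Pt[185:250,75:150].reshape(-1,3);B=Ps[85:205,120:210].reshape(-1,3)
ok=lambda P:P[(P[:,0]>.4)&(P[:,0]<.65)&(P[:,1]>.2)&(P[:,1]<.6)&(P[:,2]<.4)]
A,B=ok(A),ok(B)
# base plate from top
b=A[(A[:,2]>.006)&(A[:,2]<.024)]; 
rect=cv2.minAreaRect((b[:,:2]*1000).astype(np.float32)); print("plate",rect,len(b))
# post from side
q=B[(B[:,2]>.05)&(B[:,2]<.2)]; print("post side",len(q),np.median(q,0))
q2=A[A[:,2]>.335]; print("post top",len(q2),np.median(q2,0) if len(q2) else 0)
# initial: look dir
def dirs(yaw,t): 
    l=np.array([np.sin(yaw)*np.cos(t),-np.cos(yaw)*np.cos(t),-np.sin(t)]); return l
def fit(Q,x0):
    # body cylinder r=20
    f=lambda x:(lambda l,c:(np.linalg.norm(np.cross(Q-c,l),axis=1)-.020))(dirs(x[0],x[1]),np.array([x[2],x[4],x[3]]) if 0 else np.array([x[2],Y0,x[3]]))
    return least_squares(f,x0,loss="soft_l1",f_scale=.002)
U=np.vstack([A,B])
l0=dirs(np.radians(-16.5),np.radians(20))
Y0=.39
for nm,Q in(("both",U),("top",A),("side",B)):
    x=np.array([np.radians(-16.5),np.radians(20),.52,.29])
    for k in range(6):
        l=dirs(x[0],x[1]);c=np.array([x[2],Y0,x[3]])
        r=np.linalg.norm(np.cross(Q-c,l),axis=1); s=(Q-c)@l
        m=(abs(r-.02)<(.012 if k<2 else .006))&(s>-.03)&(s<.02)
        res=fit(Q[m],x); x=res.x
    print(nm,m.sum(),"yaw,tilt",np.degrees(x[:2]).round(2),"pt",x[2:].round(4),"rms",np.sqrt(np.mean(res.fun**2)).round(4))
    r=np.linalg.norm(np.cross(Q-c,l),axis=1); s=(Q-c)@l
    print(np.histogram(s[r<.030],bins=np.arange(-.06,.08,.005)))
    f=(r<.027)&(s>.02)&(s<.065); print("ring s pct",np.percentile(s[f],[50,80,90,95,98]).round(4),f.sum())
E
python3 camfit.py
```

```text
plate ((551.1875610351562, 483.3490295410156), (197.3054962158203, 232.8837890625), 0.14660099148750305) 1034
post side 203 [0.53658008 0.44719874 0.12834159]
post top 64 [0.54094515 0.44849013 0.35771197]
both 415 yaw,tilt [-16.86  32.03] pt [0.5233 0.2721] rms 0.0023
(array([ 42,  25,  31,  58,  49,  41,  49,  41,  44,  50,  48,  41,  52,
        50,  28,  24,  25,  42,  41, 110,  14,   0,   0,   0,   0,   0,
         0,   0]), array([-6.00000000e-02, -5.50000000e-02, -5.00000000e-02, -4.50000000e-02,
       -4.00000000e-02, -3.50000000e-02, -3.00000000e-02, -2.50000000e-02,
       -2.00000000e-02, -1.50000000e-02, -1.00000000e-02, -5.00000000e-03,
       -2.77555756e-17,  5.00000000e-03,  1.00000000e-02,  1.50000000e-02,
        2.00000000e-02,  2.50000000e-02,  3.00000000e-02,  3.50000000e-02,
        4.00000000e-02,  4.50000000e-02,  5.00000000e-02,  5.50000000e-02,
        6.00000000e-02,  6.50000000e-02,  7.00000000e-02,  7.50000000e-02,
        8.00000000e-02]))
ring s pct [0.0363 0.0387 0.0397 0.0403 0.041 ] 182
top 273 yaw,tilt [-17.59  31.33] pt [0.5242 0.272 ] rms 0.0023

[... 826 characters left out ...]
 19, 12, 14, 15, 17, 13, 23, 25,  7,  1,  2,
        6, 27, 94, 14,  0,  0,  0,  0,  0,  0,  0]), array([-6.00000000e-02, -5.50000000e-02, -5.00000000e-02, -4.50000000e-02,
       -4.00000000e-02, -3.50000000e-02, -3.00000000e-02, -2.50000000e-02,
       -2.00000000e-02, -1.50000000e-02, -1.00000000e-02, -5.00000000e-03,
       -2.77555756e-17,  5.00000000e-03,  1.00000000e-02,  1.50000000e-02,
        2.00000000e-02,  2.50000000e-02,  3.00000000e-02,  3.50000000e-02,
        4.00000000e-02,  4.50000000e-02,  5.00000000e-02,  5.50000000e-02,
        6.00000000e-02,  6.50000000e-02,  7.00000000e-02,  7.50000000e-02,
        8.00000000e-02]))
ring s pct [0.0374 0.0392 0.0401 0.0407 0.0415] 118
```

```bash
cat >> camfit.py <<'E'
print("-----")
c0=np.array([.5233,Y0,.2721]);l=dirs(np.radians(-16.9),np.radians(31.5))
r=np.linalg.norm(np.cross(B-c0,l),axis=1); s=(B-c0)@l
F=B[(r<.026)&(s>.031)&(s<.044)]
for k in range(5):
    cc=F.mean(0);n=np.linalg.svd(F-cc)[2][2];n*=np.sign(n@l);e=(F-cc)@n; F=F[abs(e)<2.2*e.std()]
print("ring plane n",len(F),n.round(3),"yaw",np.degrees(np.arctan2(n[0],-n[1])),"tilt",np.degrees(np.arcsin(-n[2])),"cent",cc.round(4),"rms",e.std())
# ring centre from side image: dark pixels in front; use silhouette of points
# plate by colour in top
g=T["p"][190:250,75:155].max(2); m=((g<75)&(Pt[190:250,75:155,2]>.0)&(abs(Pt[190:250,75:155,2]-.014)<.012)).astype(np.uint8)
m=cv2.morphologyEx(m,cv2.MORPH_OPEN,np.ones((3,3),np.uint8))
cs=cv2.findContours(m,cv2.RETR_EXTERNAL,cv2.CHAIN_APPROX_NONE)[0]; k=max(cs,key=cv2.contourArea)
w=np.array([onz("top",75+x,190+y,.014)[:2] for x,y in k[:,0]]); rect=cv2.minAreaRect((w*1000).astype(np.float32)); print(rect,cv2.boxPoints(rect).round(1).tolist())
v=np.clip(np.stack([m*200]*3,-1),0,255).astype(np.uint8); save("mask",np.hstack([cv2.resize(v,None,fx=5,fy=5,interpolation=0),cv2.resize(T["p"][190:250,75:155],None,fx=5,fy=5)]))
E
python3 camfit.py | sed -n '/-----/,$p'
```

```text
-----
ring plane n 109 [-0.251 -0.853 -0.458] yaw -16.377216895767422 tilt 27.230113229281017 cent [0.5126 0.3569 0.2567] rms 0.0016102473332152705
((541.7993774414062, 447.9400939941406), (132.61807250976562, 109.69951629638672), 73.49468231201172) [[470.3999938964844, 399.8999938964844], [575.5999755859375, 368.79998779296875], [613.2000122070312, 495.8999938964844], [508.0, 527.0999755859375]]
```

View pics/mask.png

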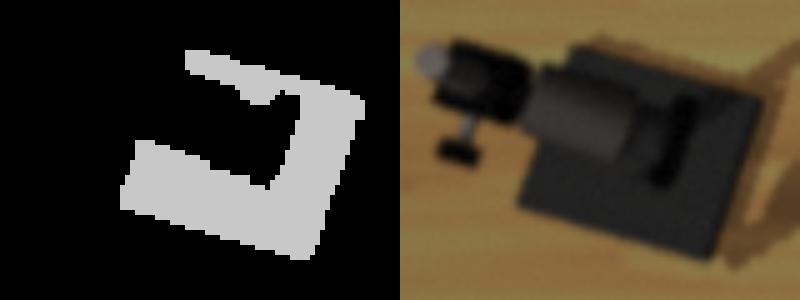

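```bash
cat > fit2.py <<'E'
from camfit import *
print("=====")
def model(x): 
    l=dirs(x[3],x[4]); return np.array(x[:3]),l
def run(views,fixyaw=None,plane=True):
    Q=np.vstack(views); x=np.array([.530,.413,.286,np.radians(-16.5),np.radians(29)])
    for k in range(8):
        p,l=model(x); s=(Q-p)@l; r=np.linalg.norm(np.cross(Q-p,l),axis=1); tol=.008 if k<3 else .005
        mb=(s>.008)&(s<.05)&(abs(r-.02)<tol); mf=(abs(s-.07)<tol)&(r<.022)
        def f(x):
            p,l=model(x); rb=np.linalg.norm(np.cross(Q[mb]-p,l),axis=1)-.02; e=[rb/.0022]
            if plane: e.append(((Q[mf]-p)@l-.07)/.002)
            e.append([(x[3]-np.radians(-16.5))/np.radians(.5)]); 
            # post constraint, 2.5mm
            e.append((p[:2]+.038*np.array([-np.sin(x[3]),np.cos(x[3])])-[.541,.4492])/.0025)
            return np.concatenate(e)
        res=least_squares(f,x,loss="soft_l1"); x=res.x
    p,l=model(x); cov=np.linalg.inv(res.jac.T@res.jac)**1 if 1 else 0
    print(mb.sum(),mf.sum(),"pivot",p.round(4),"yaw,tilt",np.degrees(x[3:]).round(2),"lens",(p+.07*l).round(4),"sd tilt",np.degrees(np.sqrt(cov[4,4])).round(2),"res cost",res.cost.round(1))
    return x
x=run([A,B]); run([A,B],plane=False); run([A]); run([B])
E
python3 fit2.py | sed -n '/=====/,$p'
python3 - <<'E'
from h import *
s=np.load("side0.npz")["p"];t=np.load("top0.npz")["p"]
a=cv2.resize(s[110:150,140:185],None,fx=10,fy=10,interpolation=cv2.INTER_NEAREST)
for l,tl,col in(((.5127,.3545,.252),29,(255,0,0)),):
    t_=np.radians(tl);y=np.radians(-16.5)
    d=np.array([np.sin(y)*np.cos(t_),-np.cos(y)*np.cos(t_),-np.sin(t_)]);hx=np.array([np.cos(y),np.sin(y),0]);up=np.cross(hx,d)
    E=np.array([proj("side",np.array(l)+.026*(np.cos(q)*hx+np.sin(q)*up)) for q in np.linspace(0,6.28,60)])
    cv2.polylines(a,[((E-[140,110]+.5)*10).astype(int)],True,col)
save("ring",np.clip(a*1.5,0,255).astype(np.uint8))
E
```

```text
=====
339 87 pivot [0.5311 0.4158 0.2892] yaw,tilt [-16.58  32.29] lens [0.5142 0.3591 0.2518] sd tilt 0.85 res cost 148.9
322 70 pivot [0.5302 0.4128 0.2895] yaw,tilt [-16.52  36.2 ] lens [0.5141 0.3586 0.2482] sd tilt 1.06 res cost 108.6
217 0 pivot [0.531  0.4125 0.2894] yaw,tilt [-16.5   36.49] lens [0.515  0.3586 0.2478] sd tilt 1.24 res cost 72.2
124 97 pivot [0.5294 0.4163 0.2892] yaw,tilt [-16.52  30.81] lens [0.5123 0.3587 0.2533] sd tilt 1.09 res cost 76.4
```

View pics/ring.png

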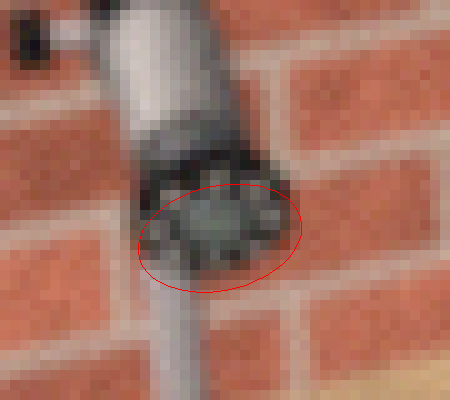

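```bash
python3 - <<'E'
from h import *
for n in("side","top"):
    ps,ds=[],[]
    for k in range(8):
        p,d=cam(n);ps.append(p.astype(float));ds.append(d)
    ds=np.array(ds);print(n,np.std(ds[:,200:300,200:300],axis=0).mean())
    ds=np.where(ds>0,ds,np.nan); d=np.nan_to_num(np.nanmedian(ds,0)); m=np.nanmean(np.where(abs(ds-d)<.01,ds,np.nan),0)
    np.savez(""+n+"0.npz",p=np.mean(ps,0).astype(np.uint8),d=np.nan_to_num(m).astype(np.float32))
E
python3 fit2.py
```

```text
side 0.014713452
top 0.01839754
plate ((542.5965576171875, 450.4555358886719), (129.38980102539062, 109.83229064941406), 73.23357391357422) 954
post side 205 [0.53662542 0.44632472 0.1280358 ]
post top 66 [0.54106286 0.44841517 0.35849001]
both 429 yaw,tilt [-15.87  31.85] pt [0.5234 0.2723] rms 0.0018
(array([ 45,  24,  29,  56,  51,  41,  46,  44,  44,  47,  49,  42,  51,
        49,  36,  21,  23,  47,  23, 124,  13,   0,   0,   0,   0,   0,
         0,   0]), array([-6.00000000e-02, -5.50000000e-02, -5.00000000e-02, -4.50000000e-02,
       -4.00000000e-02, -3.50000000e-02, -3.00000000e-02, -2.50000000e-02,
       -2.00000000e-02, -1.50000000e-02, -1.00000000e-02, -5.00000000e-03,
       -2.77555756e-17,  5.00000000e-03,  1.00000000e-02,  1.50000000e-02,
        2.00000000e-02,  2.50000000e-02,  3.00000000e-02,  3.50000000e-02,
        4.00000000e-02,  4.50000000e-02,  5.00000000e-02,  5.50000000e-02,
        6.00000000e-02,  6.50000000e-02,  7.00000000e-02,  7.50000000e-02,
        8.00000000e-02]))
ring s pct [0.0371 0.039  0.0399 0.0402 0.0407] 173
top 281 yaw,tilt [-15.42  30.
[... 1823 characters left out ...]
4), 73.23233032226562) [[470.70001220703125, 402.3999938964844], [575.5999755859375, 370.79998779296875], [613.2000122070312, 495.6000061035156], [508.29998779296875, 527.2000122070312]]
=====
361 95 pivot [0.5309 0.4158 0.2888] yaw,tilt [-16.46  30.86] lens [0.5139 0.3582 0.2529] sd tilt 0.8 res cost 108.6
347 79 pivot [0.53   0.4128 0.2894] yaw,tilt [-16.44  35.57] lens [0.5139 0.3582 0.2487] sd tilt 0.9 res cost 84.7
229 0 pivot [0.5309 0.4126 0.2887] yaw,tilt [-16.4   35.19] lens [0.5147 0.3577 0.2483] sd tilt 0.99 res cost 43.3
128 103 pivot [0.5293 0.4163 0.2889] yaw,tilt [-16.52  28.92] lens [0.5119 0.3576 0.255 ] sd tilt 1.0 res cost 42.9<stdin>:7: RuntimeWarning: Mean of empty slice
```

```bash
cat > fit3.py <<'E'
from camfit import *
print("=====")
yw=np.radians(-16.7); lh=np.array([np.sin(yw),-np.cos(yw)]); lat=np.array([np.cos(yw),np.sin(yw)])
post=np.array([.5415,.4492])
for nm,Q in(("top",A),("side",B)):
    s=(Q[:,:2]-post)@lh; t=(Q[:,:2]-post)@lat
    m=(abs(t)<(.006 if nm=="top" else .03))&(Q[:,2]>.2)
    print(nm)
    for a in np.arange(-.01,.13,.004):
        k=m&(s>=a)&(s<a+.004)
        if k.sum(): print("%.3f n%d"%(a+.002,k.sum()),"z",np.percentile(Q[k,2],[0,25,50,75,100]).round(4), "t",np.percentile(t[k],[0,100]).round(3))
E
python3 fit3.py | sed -n '/=====/,$p'
```

```text
=====
top
-0.008 n8 z [0.3584 0.3586 0.3595 0.3598 0.3601] t [-0.005  0.005]
-0.004 n8 z [0.3583 0.3588 0.3593 0.36   0.3602] t [-0.005  0.006]
0.000 n8 z [0.3586 0.3587 0.3588 0.36   0.3608] t [-0.006  0.005]
0.004 n40 z [0.3039 0.3191 0.3353 0.3564 0.3597] t [-0.006  0.006]
0.008 n18 z [0.3023 0.3043 0.3155 0.3376 0.353 ] t [-0.005  0.005]
0.012 n5 z [0.3028 0.3037 0.3037 0.3037 0.3039] t [-0.004  0.005]
0.016 n12 z [0.2862 0.2971 0.2996 0.3025 0.3039] t [-0.006  0.005]
0.020 n8 z [0.2946 0.2966 0.2976 0.2981 0.2982] t [-0.005  0.005]
0.024 n5 z [0.2956 0.2974 0.2977 0.2979 0.2991] t [-0.005  0.003]
0.028 n4 z [0.2959 0.297  0.2975 0.2985 0.3012] t [-0.004  0.004]
0.032 n3 z [0.3074 0.3075 0.3076 0.3076 0.3077] t [-0.004  0.004]
0.036 n9 z [0.3039 0.3063 0.3074 0.3084 0.3089] t [-0.005  0.006]
0.040 n6 z [0.304  0.3058 0.3068 0.3072 0.3076] t [-0.004  0.004]
0.044 n11 z [0.3019 0.3032 0.3038 0.3044 0.3072] t [-0.006  0.006]
0.048 n8 z [0.3005 0.301  0.302  0.3024 0.3028] t [-0.004  0.005]
0.052 n8 z [0.2986 0.2991 0.3    0.3005 0.3018] t [-0.006  0.005]
0.056 n8 z [0.2963 0.2978 0.
[... 2071 characters left out ...]
0.2935 0.2954] t [-0.02   0.008]
0.072 n19 z [0.2719 0.2777 0.2812 0.2902 0.2939] t [-0.02   0.016]
0.076 n25 z [0.2764 0.2836 0.286  0.2882 0.2918] t [-0.017  0.012]
0.080 n12 z [0.275  0.2791 0.2809 0.2832 0.2872] t [-0.015  0.007]
0.084 n4 z [0.2786 0.2804 0.2813 0.2817 0.2818] t [-0.009  0.003]
0.088 n9 z [0.2386 0.2393 0.2401 0.2425 0.2602] t [-0.028  0.005]
0.092 n29 z [0.2403 0.2447 0.2466 0.249  0.2644] t [-0.028  0.018]
0.096 n25 z [0.2494 0.2527 0.2545 0.2556 0.2592] t [-0.026  0.021]
0.100 n53 z [0.2565 0.2608 0.2643 0.2681 0.2848] t [-0.027  0.021]
0.104 n39 z [0.2662 0.2704 0.2733 0.2788 0.2848] t [-0.023  0.018]
0.108 n20 z [0.2735 0.2768 0.2788 0.2811 0.283 ] t [-0.014  0.014]
```

```bash
python3 - <<'E'
from h import *
T=np.load("top0.npz");S=np.load("side0.npz")
Pt=pts("top",T["d"]);Ps=pts("side",S["d"])
# refine axle from averaged depth
u=np.array([.559,.829,0]);v=np.array([.829,-.559,0]);c=np.array([.4583,-.149,.05])
Q=Pt[225:265,295:335].reshape(-1,3);a=(Q-c)@u;b=(Q-c)@v
m=(abs(a)<.026)&(abs(b)<.012)&(Q[:,2]>.045)&(Q[:,2]<.065)
k=np.polyfit(a[m],b[m],1);print("tube top n",m.sum(),"b=",k.round(4),"z",Q[m,2].mean())
for sg in(1,-1):
    m=(sg*a>.03)&(sg*a<.05)&(abs(b)<.03)&(Q[:,2]>.052);k=np.polyfit(b[m],a[m],1);print(sg,m.sum(),a[m].mean().round(4),"slope",k.round(3),"b",((b[m].min()+b[m].max())/2).round(4),Q[m,2].max())
Q=Ps[245:300,225:265].reshape(-1,3);a=(Q-c)@u;b=(Q-c)@v
m=(abs(a)<.026)&(abs(b)<.012)&(Q[:,2]>.045)&(Q[:,2]<.065)
k=np.polyfit(a[m],b[m],1);print("tube side n",m.sum(),"b=",k.round(4),"z",Q[m,2].mean())
m=(a<-.034)&(a>-.048)&(abs(b)<.03)&(Q[:,2]>.027)
G=np.c_[b[m],Q[m,2]-.05,np.ones(m.sum())];x=np.linalg.lstsq(G,a[m],rcond=None)[0];print("plain face plane",m.sum(),x.round(3),"b rng",b[m].min(),b[m].max(),"z",Q[m,2].min(),Q[m,2].max())
s=bot.get_obs();w,x,y,z=s["tool_rot"];M=R.from_quat([x,y,z,w]).as_matrix();print(M.round(3))
P=pts("top",T["d"])
for n,(x,y) in {"orange":(222,235),"seal":(410,215)}.items(): print(n,P[y,x])
E
```

```text
tube top n 63 b= [-0.0327  0.0008] z 0.05384559881030574
1 50 0.0382 slope [0.105 0.038] b 0.0003 0.07512928631211535
-1 47 -0.0365 slope [ 0.023 -0.036] b 0.0017 0.07507412337519259
tube side n 39 b= [-0.031  -0.0022] z 0.05567259869981603
plain face plane 259 [ 0.027  0.023 -0.041] b rng -0.025035574969014342 0.022461234107956002 z 0.027473789752812672 0.07596395627051755
[[ 0.    -0.906  0.423]
 [ 0.     0.423  0.906]
 [-1.     0.     0.   ]]
orange [0.48866743 0.13437608 0.01912198]
seal [ 0.53725132 -0.44301345  0.05771024]
```

```bash
cat > plan.py <<'E'
from h import *
def now():
    s=bot.get_obs();w,x,y,z=s["tool_rot"];return np.array(s["eef_pos"]),R.from_quat([x,y,z,w]),s
def plan(p,r,way,N=5):
    # way: list of (pos, Rotation) ; N rows each; returns rows, shift in pre-row frame
    for P,Q in way:
        dr=(r.inv()*Q).as_rotvec()/N; 
        dp=(np.array(P)-p)/N
        for k in range(N):
            sh=r.inv().apply(dp)*1000; print(' '.join('%.1f'%v for v in sh),' '.join('%.2f'%v for v in np.degrees(dr)/6)); r=r*R.from_rotvec(dr);p=p+dp
        print("--")
def down(az): # tool z azimuth deg
    a=np.radians(az);z=np.array([np.cos(a),np.sin(a),0]);x=np.array([0,0,-1.]);return R.from_matrix(np.c_[x,np.cross(z,x),z])
E
python3 - <<'E'
from plan import *
p,r,s=now();print(p,s["t"])
plan(p,r,[([.33,.40,.23],down(41)),([.40,.2,.23],down(16)),([.45,.02,.23],down(-8)),([.4583,-.149,.23],down(-32.35))])
E
```

```text
[0.28557087 0.61164462 0.23134023] 0.9
0.3 -26.0 -34.6 0.80 0.00 -0.00
0.3 -28.8 -32.3 0.80 0.00 -0.00
0.3 -31.4 -29.8 0.80 0.00 -0.00
0.3 -33.7 -27.1 0.80 0.00 -0.00
0.3 -35.9 -24.1 0.80 0.00 -0.00
--
-0.0 -39.4 -15.7 0.83 -0.00 0.00
-0.0 -40.6 -12.2 0.83 -0.00 0.00
-0.0 -41.5 -8.6 0.83 -0.00 0.00
-0.0 -42.1 -5.0 0.83 -0.00 0.00
-0.0 -42.4 -1.3 0.83 -0.00 0.00
--
-0.0 -37.4 -0.3 0.80 0.00 0.00
-0.0 -37.3 2.8 0.80 0.00 0.00
-0.0 -36.9 5.9 0.80 0.00 0.00
-0.0 -36.3 9.0 0.80 0.00 0.00
-0.0 -35.4 12.0 0.80 0.00 0.00
--
-0.0 -33.2 6.3 0.81 -0.00 -0.00
-0.0 -32.6 9.1 0.81 -0.00 -0.00
-0.0 -31.7 11.9 0.81 -0.00 -0.00
-0.0 -30.6 14.5 0.81 -0.00 -0.00
-0.0 -29.2 17.1 0.81 -0.00 -0.00
--
```

What could be mistaken for the target in the top view:
- The grey wagon's rear axle, with a brass tube, at (315,243).
- The grey wagon's front axle, a thin rod with smaller wheels, at (336,212).
- The orange look-alike wagon at (222,235).

I choose the grey wagon's rear axle. Crops c1 and c2 show the larger wheels, the brass tube, and the crank pin sticking out of the left (+y) wheel at about (304,231).

```bash
python3 -m jog '0 -26 -34.5 0.8 0 0 85; 0 -29 -32.5 0.8 0 0 85; 0 -31.5 -30 0.8 0 0 85; 0 -33.5 -27 0.8 0 0 85; 0 -36 -24 0.8 0 0 85'
```

```text
t: 1.4
eef_pos: [0.3304, 0.3981, 0.2315]
tool_rot: [0.663, -0.246, 0.663, 0.247]
contact_force: [1.1, 0.2, 0.5]
gripper_width: 0.995
```

```bash
python3 -m jog '0 -39.5 -15.5 0.83 0 0 60; 0 -40.5 -12 0.83 0 0 60; 0 -41.5 -8.5 0.83 0 0 60; 0 -42 -5 0.83 0 0 60; 0 -42.5 -1.5 0.83 0 0 60' && python3 -m jog '0 -37.5 -0.5 0.8 0 0 60; 0 -37.5 3 0.8 0 0 60; 0 -37 6 0.8 0 0 60; 0 -36.5 9 0.8 0 0 60; 0 -35.5 12 0.8 0 0 60' && python3 - <<'E'
from plan import *
p,r,s=now();print(p,s["t"])
plan(p,r,[([.4583,-.149,.20],down(-32.35))])
E
```

```text
t: 1.9
eef_pos: [0.4008, 0.1983, 0.2317]
tool_rot: [0.701, -0.097, 0.7, 0.098]
contact_force: [0.4, 0.8, -0.3]
gripper_width: 0.701
t: 2.4
eef_pos: [0.4511, 0.0176, 0.2317]
tool_rot: [0.706, 0.05, 0.705, -0.05]
contact_force: [0.7, 0.0, 0.5]
gripper_width: 0.706
[0.45106705 0.01760195 0.23166455] 2.4
6.3 -32.8 6.1 0.81 0.00 -0.00
6.3 -32.2 8.9 0.81 0.00 -0.00
6.3 -31.3 11.6 0.81 0.00 -0.00
6.3 -30.2 14.2 0.81 0.00 -0.00
6.3 -28.9 16.7 0.81 0.00 -0.00
--
```

```bash
python3 -m jog '0 -33 6 0.81 0 0 50; 6 -32 9 0.81 0 0 50; 6 -31.5 11.5 0.81 0 0 50; 6 -30 14 0.81 0 0 50; 6 -29 16.5 0.81 0 0 50' && python3 - <<'E'
from plan import *
p,d=cam("side");save("s1",cv2.resize(p[150:330,150:390],None,fx=3,fy=3));q,d2=cam("top");save("t1",cv2.resize(q[185:275,270:380],None,fx=6,fy=6))
p,r,s=now();print(p,s["t"]);print(r.as_matrix().round(3))
plan(p,r,[([.4583,-.149,.10],down(-32.35))])
E
```

```text
t: 2.9
eef_pos: [0.4581, -0.1488, 0.2074]
tool_rot: [0.679, 0.198, 0.679, -0.197]
contact_force: [0.3, -0.8, -0.9]
gripper_width: 0.585
[ 0.45727231 -0.15204459  0.2072139 ] 3.0
[[ 0.     0.541  0.841]
 [-0.002  0.841 -0.541]
 [-1.    -0.002  0.001]]
21.4 0.7 -0.2 -0.01 0.00 0.00
21.4 0.7 -0.2 -0.01 0.00 0.00
21.4 0.6 -0.2 -0.01 0.00 0.00
21.4 0.6 -0.2 -0.01 0.00 0.00
21.4 0.6 -0.2 -0.01 0.00 0.00
--
```

View pics/s1.png

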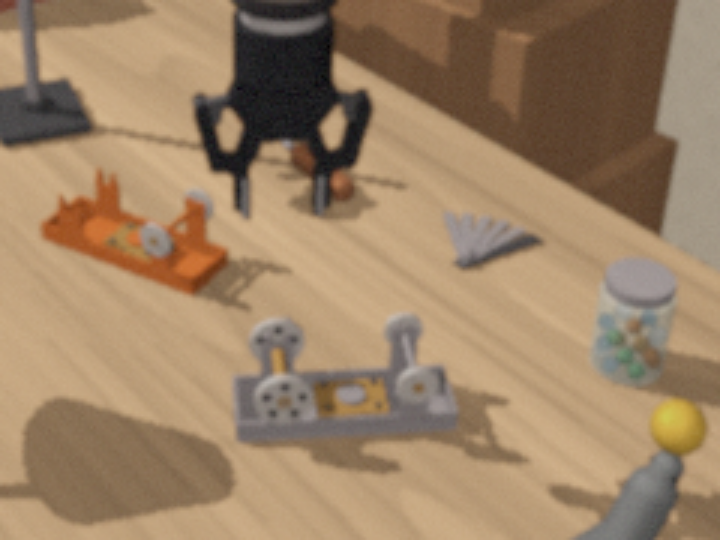

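View pics/t1.png

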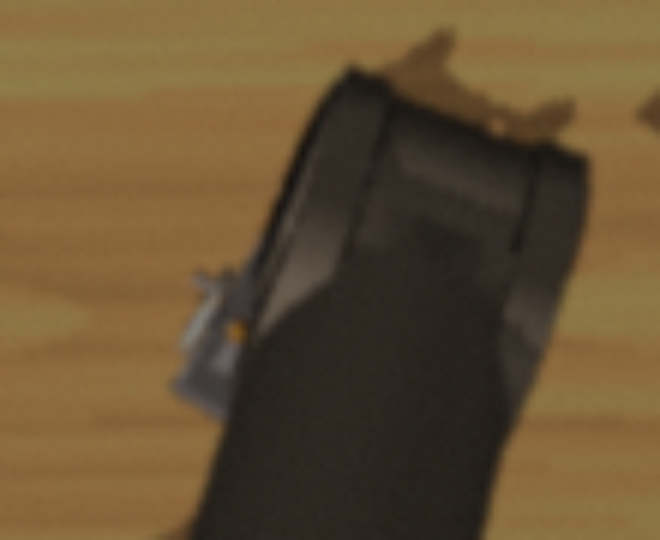

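```bash
python3 -m jog '20 0.5 0 0 0 0 50; 25 0.5 0 0 0 0 50; 25 1 0 0 0 0 50; 25 0.5 0 0 0 0 50; 12 0.5 0 0 0 0 50' && python3 - <<'E'
from plan import *
p,d=cam("side");save("s2",cv2.resize(p[190:310,200:320],None,fx=5,fy=5))
pp,r,s=now();print(pp,s["t"]);print(r.as_matrix().round(3))
P=pts("side",d)[200:290,200:300].reshape(-1,3);col=p[200:290,200:300].reshape(-1,3)
M=r.as_matrix();L=(P-pp)@M
m=(L[:,0]>-.045)&(L[:,0]<.01)&(abs(L[:,1])<.03)&(abs(L[:,2])<.05)&(P[:,2]>.085)
Q=L[m]*1000
for sg in(1,-1):
    q=Q[sg*Q[:,2]>0];print(sg,len(q),np.percentile(q,[3,25,50,75,97],axis=0).round(1).tolist())
E
```

```text
t: 3.5
eef_pos: [0.4588, -0.144, 0.0987]
tool_rot: [0.679, 0.196, 0.68, -0.196]
contact_force: [-0.2, -0.5, 1.0]
gripper_width: 0.589
[ 0.45837029 -0.14391129  0.0979683 ] 3.55
[[-0.004  0.532  0.847]
 [ 0.001  0.847 -0.532]
 [-1.    -0.002 -0.003]]
1 71 [[-43.7, -13.5, 23.6], [-36.2, -11.1, 25.2], [-28.2, -8.6, 28.2], [-18.5, -6.5, 33.1], [-9.2, 0.8, 36.6]]
-1 65 [[-43.5, -13.7, -38.4], [-34.9, -11.9, -35.9], [-27.2, -10.1, -31.3], [-18.9, -7.8, -28.8], [-11.3, -5.7, -26.2]]
```

View pics/s2.png

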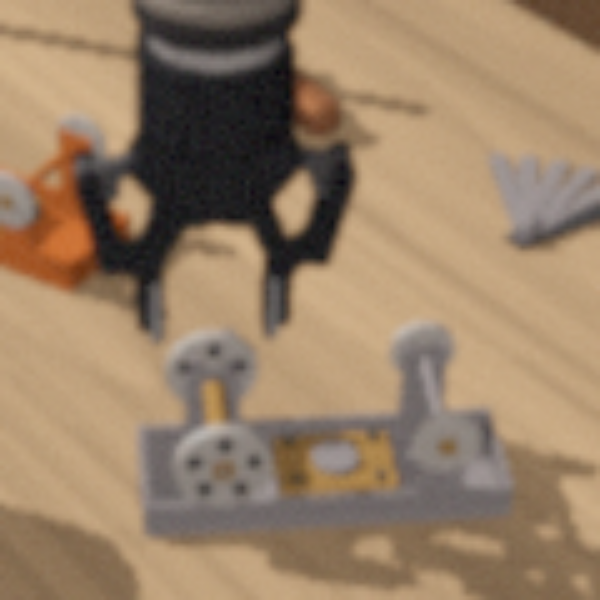

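```bash
python3 -m jog '12 -1 0.5 0 0 0 50; 15 -1 0.5 0 0 0 50; 15 -1 0.5 0 0 0 50; 15 -1 0.5 0 0 0 50; 9 -0.4 0.4 0 0 0 50' && python3 -m jog '0 0 0 0 0 0 50' && python3 - <<'E'
from plan import *
p,d=cam("side");save("s3",cv2.resize(p[190:310,200:320],None,fx=5,fy=5))
pp,r,s=now();print(pp,s["t"]);print(r.as_matrix().round(3))
E
```

```text
t: 4.05
eef_pos: [0.4597, -0.1501, 0.034]
tool_rot: [0.68, 0.196, 0.679, -0.196]
contact_force: [-0.9, 0.2, 0.1]
gripper_width: 0.588
t: 4.15
eef_pos: [0.4592, -0.1501, 0.0339]
tool_rot: [0.679, 0.196, 0.68, -0.196]
contact_force: [-0.0, -0.5, -0.5]
gripper_width: 0.586
[ 0.45948923 -0.15013132  0.03442875] 4.2
[[ 0.     0.533  0.846]
 [ 0.     0.846 -0.533]
 [-1.     0.     0.   ]]
```

View pics/s3.png

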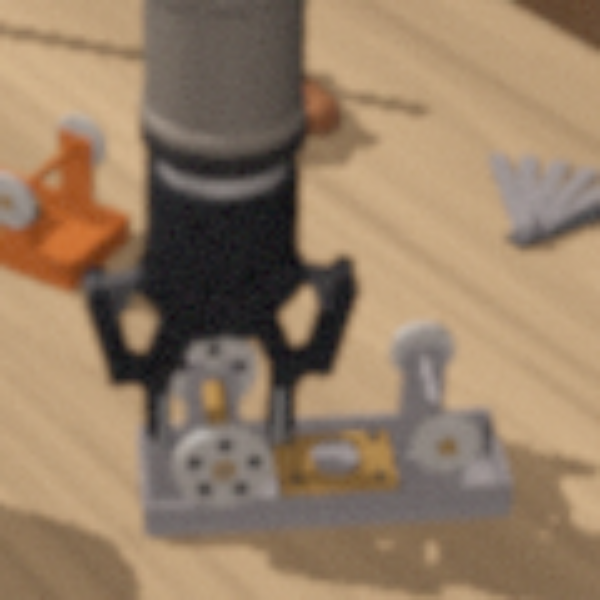

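```bash
python3 -m jog '3.5 0 -1.3 0 0 0 40; 0 0 0 0 0 0 25; 0 0 0 0 0 0 15; 0 0 0 0 0 0 0; 0 0 0 0 0 0 0' 60 && python3 -m jog '0 0 0 0 0 0 0; 0 0 0 0 0 0 0' 60 && python3 - <<'E'
from plan import *
p,d=cam("side");save("s4",cv2.resize(p[190:310,200:320],None,fx=5,fy=5))
pp,r,s=now();print(pp,s["t"],s["contact_force"],s["torque"]);print(r.as_matrix().round(3))
E
```

```text
t: 4.7
eef_pos: [0.4585, -0.1493, 0.0311]
tool_rot: [0.68, 0.196, 0.679, -0.196]
contact_force: [-0.6, 1.0, 3.0]
gripper_width: 0.114
t: 4.9
eef_pos: [0.4585, -0.1494, 0.031]
tool_rot: [0.68, 0.196, 0.679, -0.196]
contact_force: [-0.5, 0.2, 5.1]
gripper_width: 0.118
[ 0.45854353 -0.14933893  0.03101285] 4.95 [-0.18610587  0.35741058  4.38019929] [ 0.13378782 -0.01171794  0.03381734]
[[ 0.001  0.533  0.846]
 [ 0.     0.846 -0.533]
 [-1.     0.     0.   ]]
```

View pics/s4.png

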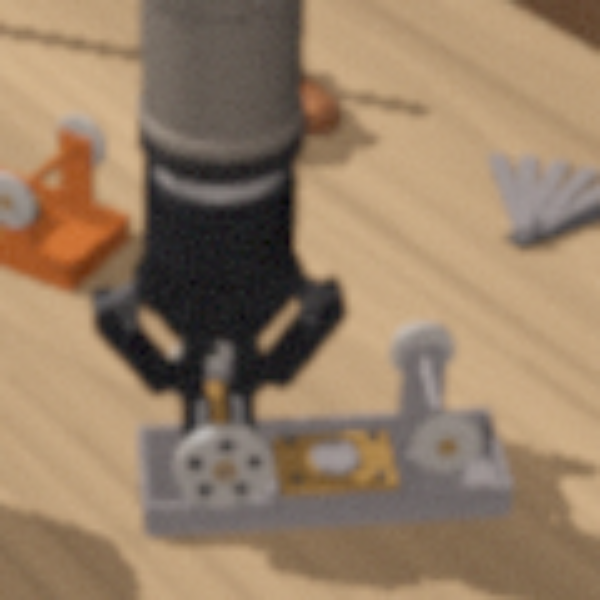

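```bash
python3 -m jog '-4 0 0 0 0 0 0; -6 0 0 0 0 0 0; -8 0 0 0 0 0 0; -10 0 0 0 0 0 0; -15 0 0 0 0 0 0' 60 && python3 -m jog '-20 0 0 0 0 0 0; -25 0 0 0 0 0 0; -25 0 0 0 0 0 0;-25 0 0 0 0 0 0;-15 0 0 0 0 0 0' && python3 - <<'E'
from plan import *
p,d=cam("side");save("s5",cv2.resize(p[150:310,200:320],None,fx=4,fy=4))
pp,r,s=now();print(pp,s["t"],s["contact_force"],s["torque"]);print(r.as_matrix().round(3))
E
```

```text
t: 5.45
eef_pos: [0.4578, -0.1492, 0.0744]
tool_rot: [0.679, 0.196, 0.68, -0.196]
contact_force: [-0.0, 0.2, -0.4]
gripper_width: 0.116
t: 5.95
eef_pos: [0.4587, -0.1497, 0.1861]
tool_rot: [0.68, 0.197, 0.678, -0.196]
contact_force: [0.1, -0.6, -0.7]
gripper_width: 0.12
[ 0.45970434 -0.15006082  0.18763355] 6.0 [ 1.35948    -1.46683861  0.99467452] [-0.06350934 -0.11547492  0.03934936]
[[ 0.005  0.534  0.845]
 [ 0.     0.845 -0.534]
 [-1.     0.003  0.004]]
```

View pics/s5.png

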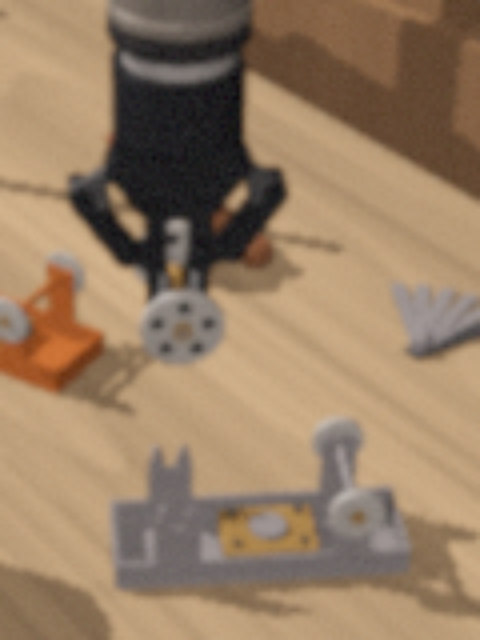

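```bash
cat > meas.py <<'E'
from plan import *
def avg(n,k):
    ds=[];
    for i in range(k): p,d=cam(n);ds.append(d)
    ds=np.array(ds);ds=np.where(ds>0,ds,np.nan);m=np.nanmedian(ds,0);return p,np.nan_to_num(np.nanmean(np.where(abs(ds-m)<.01,ds,np.nan),0))
def plane(L,guess_y,tol):
    m=(abs(L[:,1]-guess_y)<tol)&(np.hypot(L[:,0]+.019,L[:,2])<.03);Q=L[m]
    for k in range(6):
        c=Q.mean(0);n=np.linalg.svd(Q-c)[2][2];n*=np.sign(n[1]);e=(Q-c)@n;Q=Q[abs(e)<2.5*e.std()]
    return Q,c,n,e.std()
if __name__=="__main__":
    import warnings;warnings.simplefilter("ignore")
    p,d=avg("side",4);pp,r,s=now();M=r.as_matrix();L=((pts("side",d).reshape(-1,3))-pp)@M
    Q,c,n,e=plane(L,-.0405,.006);print(s["t"],pp.round(4),"plain face",len(Q),"c",(c*1000).round(1),"n",n.round(3),"rms",e.round(4))
    print("x rng",(np.percentile(Q[:,0],[0,1,99,100])*1000).round(1),"z",(np.percentile(Q[:,2],[0,1,99,100])*1000).round(1))
    m=(abs(L[:,1])<.035)&(abs(L[:,2])<.01)&(abs(L[:,0]+.019)<.012);print("tube",m.sum(),(np.median(L[m],0)*1000).round(1))
E
python3 meas.py
```

```text
6.2 [ 0.4577 -0.149   0.1833] plain face 287 c [-23.7 -40.7  -0.2] n [0.009 1.    0.007] rms 0.0008
x rng [-46.7 -45.9   0.8   2.2] z [-23.2 -23.1  22.9  23. ]
tube 43 [-27.5  12.9   1. ]
```

```bash
cat > tgt.py <<'E'
from plan import *
lens=np.array([.512,.355,.256]);yw,t=np.radians(-16.8),np.radians(24.5)
l=np.array([np.sin(yw)*np.cos(t),-np.cos(yw)*np.cos(t),-np.sin(t)]);n=-l
def target(off=(-.020,.0403,0),dist=.1):
    x=np.array([0,0,-1.]);x=x-(x@n)*n;x/=np.linalg.norm(x);M=np.c_[x,n,np.cross(x,n)]
    return lens+dist*l-M@np.array(off),R.from_matrix(M)
E
python3 - <<'E'
from tgt import *
P,Q=target();print(P.round(4));print(Q.as_matrix().round(3))
p,r,s=now();print(p)
S=R.from_matrix(r.as_matrix())
mid=([.459,.0,.2],down(-32.35)); P2,_=target(dist=.15)
from scipy.spatial.transform import Slerp
sl=Slerp([0,1],R.concatenate([r,Q]))
plan(p,r,[([.455,.0,.2],sl(.5)),(P2,Q)])
E
```

```text
[0.4775 0.2407 0.1796]
[[ 0.12   0.263  0.957]
 [ 0.397  0.871 -0.289]
 [-0.91   0.415 -0.   ]]
[ 0.45766568 -0.14901062  0.18329067]
-3.3 24.9 -16.3 -0.25 0.05 0.41
-2.2 25.5 -15.7 -0.25 0.05 0.41
-1.0 25.9 -15.0 -0.25 0.05 0.41
0.2 26.4 -14.3 -0.25 0.05 0.41
1.4 26.7 -13.6 -0.25 0.05 0.41
--
16.0 34.0 -14.5 -0.25 0.05 0.41
17.5 33.7 -13.5 -0.25 0.05 0.41
19.0 33.3 -12.5 -0.25 0.05 0.41
20.5 32.7 -11.6 -0.25 0.05 0.41
22.0 32.1 -10.6 -0.25 0.05 0.41
--
```

```bash
python3 -m jog '-3.5 25 -16.5 -0.25 0.05 0.41 0; -2 25.5 -15.5 -0.25 0.05 0.41 0; -1 26 -15 -0.25 0.05 0.41 0; 0 26.5 -14.5 -0.25 0.05 0.41 0; 1.5 26.5 -13.5 -0.25 0.05 0.41 0' && python3 -m jog '16 34 -14.5 -0.25 0.05 0.41 0; 17.5 33.5 -13.5 -0.25 0.05 0.41 0; 19 33.5 -12.5 -0.25 0.05 0.41 0; 20.5 32.5 -11.5 -0.25 0.05 0.41 0; 22 32 -10.5 -0.25 0.05 0.41 0' && python3 - <<'E'
from tgt import *
p,d=cam("side");save("s6",cv2.resize(p[80:280,100:300],None,fx=3,fy=3));q,d2=cam("top");save("t6",cv2.resize(q[180:260,70:270],None,fx=4,fy=4))
P,Q=target();p,r,s=now();print(p,s["t"],s["gripper_width"],s["q"]);plan(p,r,[(P,Q)])
E
```

```text
t: 6.7
eef_pos: [0.4548, 0.0019, 0.2002]
tool_rot: [0.699, 0.226, 0.675, -0.073]
contact_force: [0.6, -0.3, -1.4]
gripper_width: 0.116
t: 7.2
eef_pos: [0.4649, 0.1987, 0.159]
tool_rot: [0.707, 0.251, 0.659, 0.048]
contact_force: [1.2, 0.1, -1.3]
gripper_width: 0.116
[0.46310167 0.2010884  0.15785444] 7.3 0.11285032312816222 [-0.61539432  0.2269433   0.34870234  2.23446944 -0.82557429  0.61086728
  0.09660656]
-0.4 9.5 0.5 0.01 -0.00 -0.01
-0.4 9.5 0.5 0.01 -0.00 -0.01
-0.4 9.5 0.5 0.01 -0.00 -0.01
-0.5 9.5 0.5 0.01 -0.00 -0.01
-0.5 9.5 0.5 0.01 -0.00 -0.01
--
```

View pics/s6.png

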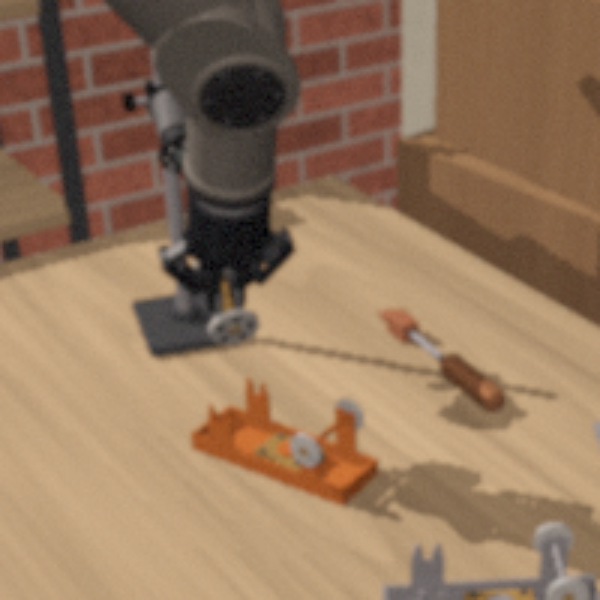

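View pics/t6.png

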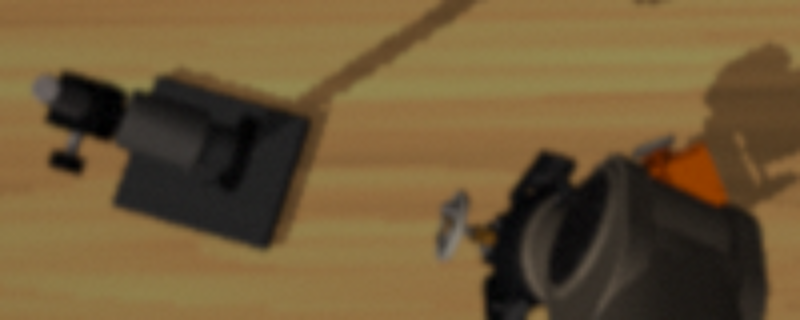

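```bash
python3 -m jog '0 14 0.5 0 0 0 0; 0 14 0.5 0 0 0 0; -1 10 0.5 0 0 0 0; -0.5 6 0.5 0 0 0 0; -0.5 3.5 0.5 0 0 0 0' && python3 -m jog '0 0 0 0 0 0 0; 0 0 0 0 0 0 0;0 0 0 0 0 0 0' && cat > fin.py <<'E'
from tgt import *
from meas import avg
import warnings;warnings.simplefilter("ignore")
P,Q=target();p,r,s=now();print("t",s["t"],"tcp err mm in tool",((r.inv().apply(P-p))*1000).round(1),"rot err deg",np.degrees((r.inv()*Q).as_rotvec()).round(2))
D={}
for v in("side","top"):
    im,d=avg(v,5);np.savez(v+"F.npz",p=im,d=d)
    save(v+"F",cv2.resize(im[95:215,110:230] if v=="side" else im[185:255,80:220],None,fx=5,fy=5))
p,r,s=now();print(p.round(4))
E
python3 fin.py
```

```text
t: 7.8
eef_pos: [0.4803, 0.2366, 0.1813]
tool_rot: [0.707, 0.251, 0.659, 0.047]
contact_force: [0.0, -0.3, -1.2]
gripper_width: 0.117
t: 8.1
eef_pos: [0.4804, 0.2358, 0.1811]
tool_rot: [0.707, 0.252, 0.659, 0.047]
contact_force: [0.3, 0.2, -0.7]
gripper_width: 0.117
t 8.1 tcp err mm in tool [ 2.9  2.9 -4.2] rot err deg [-0.16  0.35 -0.18]
[0.4806 0.2363 0.1814]
```

View pics/sideF.png

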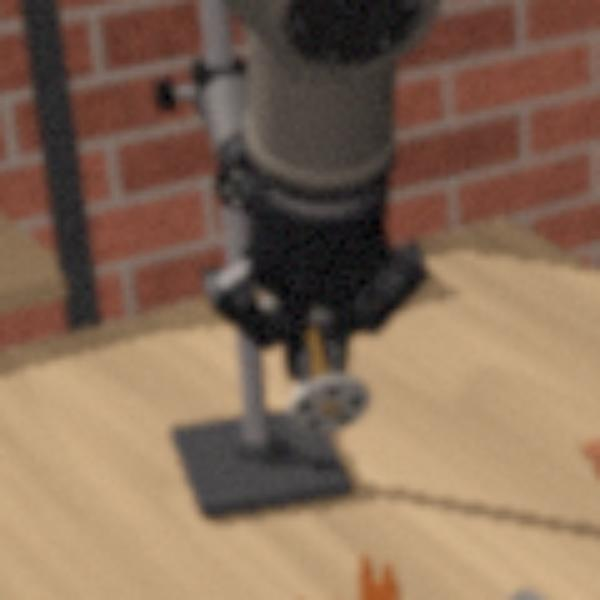

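View pics/topF.png

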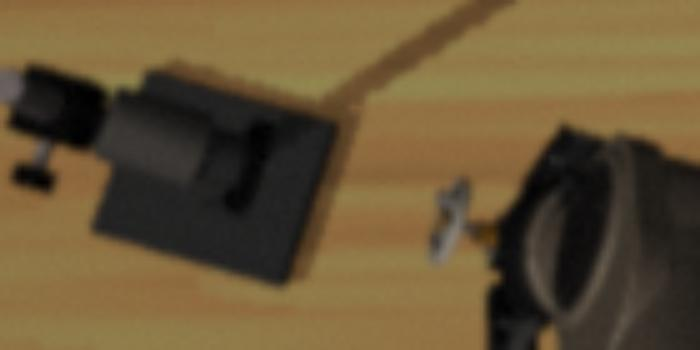

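```bash
cat > fit4.py <<'E'
from h import *
from scipy.optimize import least_squares
from plan import now
def dirs(yaw,t): return np.array([np.sin(yaw)*np.cos(t),-np.cos(yaw)*np.cos(t),-np.sin(t)])
T=np.load("top0.npz");S=np.load("side0.npz")
A=pts("top",T["d"])[185:250,75:150].reshape(-1,3);B=pts("side",S["d"])[85:205,120:210].reshape(-1,3)
ok=lambda P:P[(P[:,0]>.4)&(P[:,0]<.65)&(P[:,1]>.2)&(P[:,1]<.6)&(P[:,2]<.4)&(P[:,2]>.2)]
A,B=ok(A),ok(B)
def fit(views,front,x0=(.512,.355,.256,np.radians(-16.8),np.radians(24.5)),py=None):
    x=np.array(x0)
    for k in range(8):
        def parts(x,Q):
            p=x[:3];l=dirs(x[3],x[4]);s=(Q-p)@l;r=np.linalg.norm(np.cross(Q-p,l),axis=1);return s,r
        tol=.006 if k<3 else .004
        sel=[]
        for Q in views:
            s,r=parts(x,Q);sel.append((Q[(s>-.065)&(s<-.027)&(abs(r-.02)<tol)],Q[(s>-.009)&(s<-.002)&(abs(r-.026)<tol)],Q[(abs(s)<.003)&(r<.0245)]))
        def f(x):
            e=[]
            for b,g,fr in sel:
                e+=[(parts(x,b)[1]-.02)/.001,(parts(x,g)[1]-.026)/.0015]
                if front: e.append(parts(x,fr)[0]/.001)
            if not front: e.append([(parts(x,np.array([ringtop]))[0][0])/.001])
            e.append([(x[3]-np.radians(-16.75))/np.radians(.4),(x[4]-np.radians(24.5))/np.radians(1.5)])
            return np.concatenate(e)
        res=least_squares(f,x,loss="soft_l1");x=res.x
    sd=np.sqrt(np.diag(np.linalg.inv(res.jac.T@res.jac)))
    print([len(q) for q in sel[0]],"lens",x[:3].round(4),"yaw,tilt",np.degrees(x[3:]).round(2),"sd mm",(sd[:3]*1000).round(2),"deg",np.degrees(sd[3:]).round(2));return x
# ring top front edge from top view: farthest s_h of ring points near centre
lh=np.array([np.sin(np.radians(-16.8)),-np.cos(np.radians(-16.8))])
post=np.array([.5415,.4492]);s=(A[:,:2]-post)@lh;t=(A[:,:2]-post)@np.array([-lh[1],lh[0]])
k=(s>.095)&(A[:,2]>.27)&(abs(t)<.006); e=np.sort(s[k])[-6:];print("ring edge s",e.round(4)); 
ringtop=np.append(post+lh*(e.mean()+.0005),A[k][np.argsort(s[k])[-6:],2].mean()); print(ringtop.round(4))
if __name__=="__main__":
    print("top");xt=fit([A],False);print("side");xs=fit([B],True);print("both");fit([A,B],True)
E
python3 fit4.py
```

```text
ring edge s [0.1067 0.107  0.1074 0.1079 0.1086 0.1087]
[0.5102 0.3456 0.2801]
top
[222, 58, 2] lens [0.5139 0.3562 0.2567] yaw,tilt [-16.79  25.55] sd mm [0.36 0.9  0.47] deg [0.32 0.33]
side
[119, 28, 130] lens [0.5111 0.3564 0.2579] yaw,tilt [-16.78  25.71] sd mm [0.26 0.18 0.26] deg [0.3  0.34]
both
[221, 58, 3] lens [0.5132 0.3562 0.257 ] yaw,tilt [-16.77  25.65] sd mm [0.22 0.15 0.19] deg [0.28 0.26]
```

```bash
sed -i 's/^lens=.*/lens=np.array([.5128,.3563,.2572]);yw,t=np.radians(-16.8),np.radians(25.4)/' tgt.py; cat > wheel.py <<'E'
from tgt import *
def face(v,yg):
    D=np.load(v+"F.npz");P=pts(v,D["d"]).reshape(-1,3);p,r,s=now();M=r.as_matrix();L=(P-p)@M
    m=(abs(L[:,1]-yg)<.005)&(np.hypot(L[:,0]+.020,L[:,2])<.029);Q=L[m]
    for k in range(6):
        c=Q.mean(0);n=np.linalg.svd(Q-c)[2][2];n*=np.sign(n[1]);e=(Q-c)@n;Q=Q[abs(e)<2.5*e.std()]
    x,z=Q[:,0]*1000,Q[:,2]*1000
    mc=cv2.minEnclosingCircle(np.c_[x,z].astype(np.float32))
    print(v,len(Q),"mean",(c*1000).round(1),"n",n.round(3),"rms",e.std().round(4),"x",x.min().round(1),x.max().round(1),"z",z.min().round(1),z.max().round(1),"circ",np.round(mc[0],1),round(mc[1],1))
if __name__=="__main__":
    face("side",-.0405);face("top",.0405)
    m_,Q=target();p,r,s=now();print("t",s["t"],"tcp err mm (tool)",((r.inv().apply(m_-p))*1000).round(1),"rot err deg",np.degrees((r.inv()*Q).as_rotvec()).round(2))
E
python3 wheel.py
```

```text
side 134 mean [-22.8 -40.3  -2.6] n [0.004 1.    0.008] rms 0.0009 x -46.5 3.1 z -26.4 21.2 circ [-21.3  -2.7] 25.3
top 76 mean [-27.9  39.    0.4] n [-0.056  0.998  0.003] rms 0.0013 x -43.7 2.2 z -23.7 24.8 circ [-20.2   1. ] 24.8
t 8.6 tcp err mm (tool) [ 4.7  4.4 -3.9] rot err deg [-0.11  0.36  0.69]
```

```bash
sed -i 's/^lens=np.array(\[[^]]*\])/lens=np.array([.5135,.3566,.2565])/; s/.0403,0)/.0405,0)/' tgt.py; head -3 tgt.py; python3 - <<'E'
from tgt import *
P,Q=target();p,r,s=now();print(p,s["t"]);plan(p,r,[(P,Q)],N=3)
E
```

```text
from plan import *
lens=np.array([.5135,.3566,.2565]);yw,t=np.radians(-16.8),np.radians(25.4)
l=np.array([np.sin(yw)*np.cos(t),-np.cos(yw)*np.cos(t),-np.sin(t)]);n=-l
[0.48063884 0.23630494 0.18140158] 8.6
1.9 1.5 -1.1 -0.01 0.02 0.04
1.9 1.5 -1.1 -0.01 0.02 0.04
1.9 1.4 -1.1 -0.01 0.02 0.04
--
```

```bash
python3 -m jog '2 1.5 -1 0 0.02 0.04 0; 2 1.5 -1 0 0.02 0.04 0; 1.5 1.5 -1 0 0.02 0.04 0; 0 0 0 0 0 0 0; 0 0 0 0 0 0 0' && python3 fin.py && python3 wheel.py
```

```text
t: 9.1
eef_pos: [0.4796, 0.2433, 0.1782]
tool_rot: [0.705, 0.255, 0.66, 0.053]
contact_force: [-0.0, -0.1, -0.6]
gripper_width: 0.114
t 9.1 tcp err mm in tool [ 0.  -0.1 -0.3] rot err deg [-0.11 -0.01 -0.02]
[0.4797 0.2433 0.1783]
side 124 mean [-22.4 -39.7  -2.2] n [-0.005  1.    -0.002] rms 0.0006 x -44.3 3.5 z -25.4 22.4 circ [-20.9  -2. ] 24.9
top 76 mean [-28.   39.2  -0.4] n [-0.054  0.998 -0.015] rms 0.0013 x -45.6 4.4 z -22.4 23.4 circ [-20.4   0.2] 25.4
t 9.6 tcp err mm (tool) [ 0.1 -0.2 -0.3] rot err deg [-0.11 -0.   -0.03]
```

```bash
python3 - <<'E'
from tgt import *
p,r,s=now()
hx=np.cross(n,[0,0,1]);hx/=np.linalg.norm(hx);up=np.cross(hx,n)
for v,off,L in(("side",(-20.9,-39.7+81,-2.0),(.5111,.3564,.2579)),("top",(-20.4,39.6,.2),(.5139,.3562,.2567)),("robot",(-20,40.5,0),lens)):
    F=p+r.apply(np.array(off)/1000);d=(F-np.array(L))*1000;print(v,"dist",round(d@l,1),"lat",round(d@hx,1),"up",round(d@up,1))
# changes
for v in("side","top"):
    a=np.load(v+"0.npz");b=np.load(v+"F.npz");df=abs(a["d"]-b["d"]);df[(a["d"]==0)|(b["d"]==0)]=0
    m=(df>.008).astype(np.uint8);m=cv2.morphologyEx(m,cv2.MORPH_OPEN,np.ones((2,2),np.uint8))
    k,_,st,ce=cv2.connectedComponentsWithStats(m)
    print(v,[(x[:5].tolist()) for x in st[1:] if x[4]>12])
    im=cv2.addWeighted(b["p"],1,np.dstack([m*120,m*0,m*0]),.8,0);save("d_"+v,im)
t=np.load("topF.npz")["p"];save("wagF",cv2.resize(np.clip(t[185:275,280:370].astype(int)*1.6,0,255).astype(np.uint8),None,fx=6,fy=6))
print(s["t"],s["joint_vel"].round(3) if hasattr(s["joint_vel"],'round') else s["joint_vel"])
E
```

```text
side dist 98.8 lat 0.7 up -0.6
top dist 100.6 lat 0.1 up 0.2
robot dist 99.8 lat 0.4 up 0.1
side [[0, 0, 68, 293, 13851], [53, 0, 146, 182, 8030], [238, 37, 3, 6, 14], [217, 79, 4, 5, 13], [198, 119, 5, 5, 13], [32, 211, 25, 71, 936], [233, 257, 22, 35, 439]]
top [[165, 211, 105, 173, 9378], [301, 230, 9, 14, 45], [309, 239, 15, 10, 63], [322, 243, 9, 14, 45], [0, 293, 104, 91, 5151]]
9.6 [ 0.001  0.001  0.001 -0.001 -0.    -0.002  0.   ]
```

View pics/d_side.png

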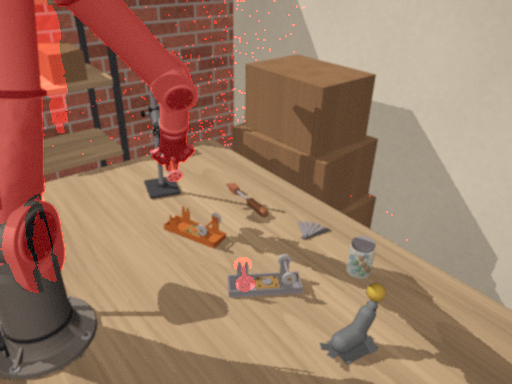

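View pics/wagF.png

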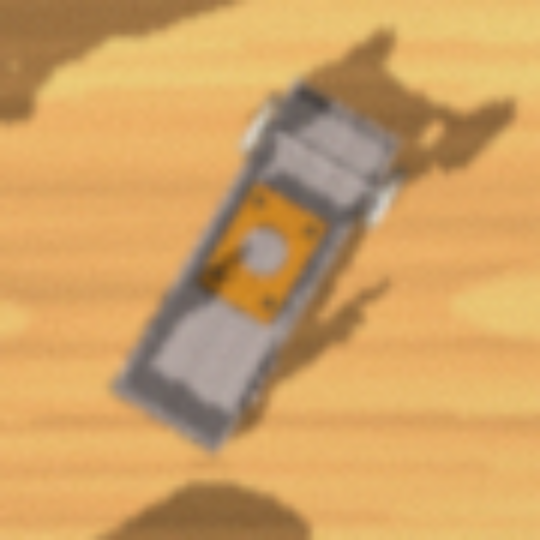

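View pics/topF.png

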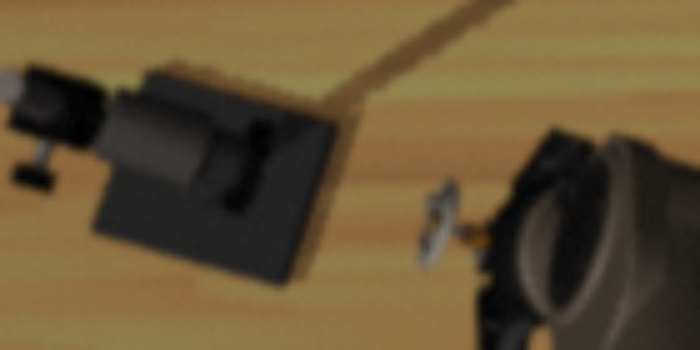

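The checks agree: both views put the face within about 1.2 mm of the 100 mm target and 1 mm of centre. The depth comparison shows changes only at the arm and where the axle used to sit. The arm is still, so I am handing in.

```bash
python3 -c "
from station import bot
bot.hand_in(); s=bot.get_obs(); print(s['t'],s['gripper_width'],s['eef_pos'])"
```

```text
the job is handed in; nothing more can be done
the job is handed in; nothing more can be done
```

I gripped the grey wagon's rear axle by its brass tube at 60 N and lifted it straight out of its slots. I then held the crank-wheel face in front of the inspection camera, still and in the air, and handed in at about 9.6 s.

**Position:** The three final checks, relative to the lens, were:

| Reference | Distance (target 100 mm) | Off-centre sideways | Off-centre vertically |
|---|---|---|---|
| Side view | 98.8 mm | 0.7 mm | -0.6 mm |
| Top view | 100.6 mm | 0.1 mm | 0.2 mm |
| Robot frame | 99.8 mm | 0.4 mm | 0.1 mm |

**Squareness:** The hand was about 0.1° from its target orientation, and the axle lay within about 0.5° of the hand's axis by the plain face.

**Surroundings:** Before-and-after depth pictures changed only at the arm and the emptied slots. The wagon, the camera and the other things had not moved.

**Disagreements:**
- **Camera tilt:** early fits gave 27° to 36° because they included the narrower neck behind the light ring. Later estimates were 24.3° to 25.7°, and I used 25.4°, so about 1° of tilt is uncertain.
- **Crank face:** its own plane fit in the top view was about 3° off and noisy, probably because of the pin. I relied on the plain face instead.

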